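Swing the slide tray to the blue station

ROBOT

A 6-joint arm with a two-finger parallel gripper is mounted at the origin on the work surface. World frame = base frame: x ahead of the robot, y to its left, z up, the work surface at z = 0. Lengths are in m, angles in rad, forces in N, time in s.
With the tool pointing down it reaches from about 0.225 to 0.875 m from the base axis. Payload 3.4 kg.
Tool frame: the origin (TCP) lies midway between the tips of the shut fingers; the grasp point (between the pads) lies 19 mm behind it (ctrl.grip_depth is the distance from the TCP to the grasp point, in m); z points along the fingers, y is the line along which they close (so a half turn about z gives the same grasp; the last joint's range is limited). The gripper opens to 85 mm and grips with 20 to 120 N. Pads are 22 mm wide; open, the fingers measure 114 mm over their backs; the gripper's body (76 mm by 85 mm) begins 54 mm behind the grasp point. The pads swing forward as they close: fully open they stand 13 mm farther back than shut.
Start: joints at [1.173, 0.276, 1.505, -0, 1.361, -0.121], TCP at [0.157, 0.553, 0.231] pointing down, gripper open.
Joint ranges: [-2.89, 2.89], [-0.75, 2.08], [0.22, 2.7], [-1.18, 4.32], [0.11, 2.71], [-2.7, 2.7]. Speed limits (rad/s): [2.57, 2.57, 3.14, 3.14, 3.14, 3.14].

INTERFACE

Orientations are given as a unit quaternion [w, x, y, z].
In Python, from plant import ctrl, cams, hand_in gives the robot as it stands.
- The arm moves only by the shell command python3 -m pendant 'ROWS' [OPENING]. ROWS is JSON, a list of rows, each an object of numbers: "dx", "dy", "dz": the shift along the world's x, y, z normalised to -1 to 1, where 1 is 500 mm; "turn": the turn about the world's z normalised to -1 to 1, where 1 is 90 degrees. In form: [{"dx": .., "dy": .., "dz": .., "turn": ..}, ...]. A call has 1 to 8 rows; each row is the pose to reach, as a shift and turn from the pose commanded when the call began; what a row does not reach only later rows make up. A row lasts 1/10 s, in which the tool goes at most 50 mm and 8.59 degrees, less where a joint would pass 70% of its speed; a pose out of reach is approached as far as the arm can. A call with a number of a shift or a turn outside -1 to 1 is refused whole. A call with a gripper value outside its range is refused whole. OPENING is the opening, from -1 (shut) to 1 (fully open), so that 0 is half open, set as the call begins (- or left out, the last holds). The fingers move at their own pace and stop on an object; the grip force is fixed at half the most. Time passes only in rows, so rows that repeat a pose let the fingers close. It gives the time, the measured TCP pose, the force, the opening and the grip force at its end, in the units of the state.
- ctrl.sense(): the state, without advancing time (a new reading comes with each control period).
- cams.grab_frame(name): name is "side" or "top"; returns a dict with "image" (384x512x3 uint8, red, green, blue), "K" (3x3 intrinsics, pixels), "distortion" ([k1, k2, p1, p2, k3] as OpenCV has them; the pictures are not rectified), "eye" and "rotation" of the camera in the world. Camera axes: x right, y down, z forward; pixel columns grow to the right and rows downward; lengths in m; the calibration is good to about 2 mm. A picture is of the moment at which its call begins. There is no depth.
- hand_in(): hands the job in; it is judged then, once.
The state is a dict: "time": time; "joints": joint angles; "joint_velocities": joint speeds; "tau": joint torques, N m; "eef_pos": TCP position; "tcp_rot": TCP orientation; "contact_force": force on the tool from outside, world axes, zero at the start; "ft_torque": the same for the moment, N m; "grip_width": opening from 0.0 (shut) to 1.0 (fully open); "gripper_force": force on a finger pad.
Only numpy, scipy, OpenCV 4.12 (cv2) and the standard library are available. Lean on these libraries where they do the work, as an engineer would, in place of code of your own. Each camera call takes 0.05 s, during which the arm holds its last target. There are 200 camera calls.

TASK

The aluminium slide tray is pinned to the bench at one corner. Push its free end round, so that it swings on the pin until the tip of its red pointer rests over the blue disc (the microscope station), not the yellow one. Leave the amber oil bottle and the slide box where they stand.

Things in the scene. Friction and masses are not known exactly. Their poses are not given: they have to be found in the camera images.
- tray: Open aluminium slide tray, turning flat about a fixed 41 mm high pin. Origin: on the pin's axis at the tray's underside, 6 mm above the bench; z up. In its axes it spans x -12 to 145, y -12 to 78 mm; rim 32 mm above the bench. Red pointer on its x axis, tip at x = 170 mm. It only turns, either way, past both discs; friction (about 2 N at the far end) holds it where left, no springing back.
- blue_disc: Target: flat blue disc, 60 mm across plus a white rim, stuck on the bench, under 2 mm thick, about 170 mm from the pin, on either side of the tray, clear of it at first. Origin: its centre on the bench; its axes mean nothing. A like yellow disc (not listed) on the tray's other side is the wrong station.
- oil_bottle: Bystander: small loose amber glass bottle with a black cap, 34 mm across, 68 mm tall, standing upright to one side of the tray, some 280 mm from the pin. Origin: centre of its underside.
- slide_box: Bystander: loose closed slide box, grey below, white lid, 85 (x) x 140 (y) x 35 (z) mm, lying flat on the other side of the tray from the bottle, some 280 mm from the pin. Origin: centre of its underside.
Mind the look-alikes: they are no part of the job. Leave any green or purple look-alike of the part that bears tray alone.

How it is judged:
At the end, for the whole second after the job is handed in: The tray is at rest, turned so that the line from its pin through its pointer passes within 30 mm (about 10 degrees) of the blue disc's centre, on the pointer's side (y of blue_disc in the frame of tray between -0.03 and 0.03 m and x of blue_disc in the frame of tray above 0.12 m and angular speed of tray below 0.05 rad/s); the robot touches nothing.
It fails at once if the oil bottle is moved more than 20 mm or tipped over (distance of oil_bottle from where it was at the start of the episode above 0.02 m or angle between oil_bottle's own z axis and vertical above 0.5 rad).
It fails at once if the slide box is moved more than 20 mm (distance of slide_box from where it was at the start of the episode above 0.02 m).
It also fails if it takes over 34 s, if anything falls off the work surface, if the arm or the gripper's body presses on something with over 40 N, if the wrist force passes 120 N, or if a joint passes its speed limit or range.

## Working session

There is one attempt and no reset: what is moved stays moved. The work goes in short steps, Python scripts to look and compute and a shell command to move; the robot and the scene stay as the last step left them, time stands still between calls to the robot, and variables do not carry over. Pictures are saved under pics/ and viewed, at most 10 in all, crops included, and the job is handed in when it is done.

```bash
mkdir -p pics; ls; python3 - <<'E'
from plant import ctrl,cams
import cv2,pickle
F={n:cams.grab_frame(n) for n in("top","side")}
pickle.dump(F,open('f0.pkl','wb'))
for n,f in F.items():
    cv2.imwrite(f'pics/{n}0.png',f['image'][...,::-1]); print(n,f['eye'],f['rotation'],f['K'],f['distortion'])
print(ctrl.sense())
E
```

```text
pics
top [ 0.18821767 -0.01589637  1.47992732] [-0.05644174  0.70750464 -0.70250563  0.05231973] [[495.84438555   0.         259.15391775]
 [  0.         495.84438555 199.86558044]
 [  0.           0.           1.        ]] [-0.20610088  0.          0.          0.          0.        ]
side [ 0.39136433 -0.84573356  0.83406203] [-0.39747046  0.91749135 -0.01435898  0.00454594] [[363.87486979   0.         252.17016193]
 [  0.         363.87486979 191.05896608]
 [  0.           0.           1.        ]] [-0.08045943  0.          0.          0.          0.        ]
{'time': 0.1, 'joints': array([ 1.17300229e+00,  2.76537455e-01,  1.50598661e+00, -5.62083782e-06,
        1.36070151e+00, -1.20967821e-01]), 'joint_velocities': array([ 0.00118199, -0.00072729, -0.002979  , -0.00021726, -0.00026639,
       -0.00156349]), 'tau': array([ 1.30644992e-03, -4.17695940e+01, -2.46407264e+01, -4.60405431e-05,
        5.61139779e-03,  6.59312562e-06]), 'eef_pos': array([0.15695952, 0.55268391, 0.2305309 ]), 'tcp_rot': array([-2.06751258e-04,  1.37970944e-01,  9.90435940e-01, -7.89853339e-04]), 'contact_force': array([-0.16597677, -0.10112212,  0.28008486]), 'ft_torque': array([-0.02223199, -0.02182625, -0.01532963]), 'gripper_force': 0.0, 'grip_width': 0.99899575593652}
```

View pics/top0.png

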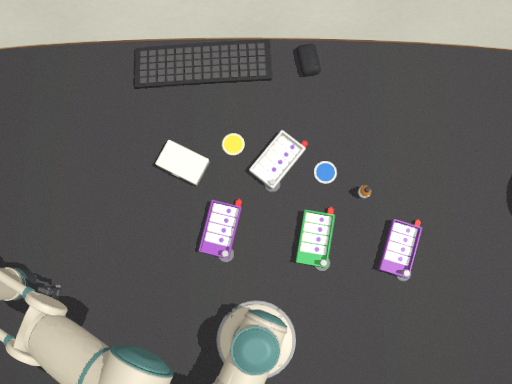

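View pics/side0.png

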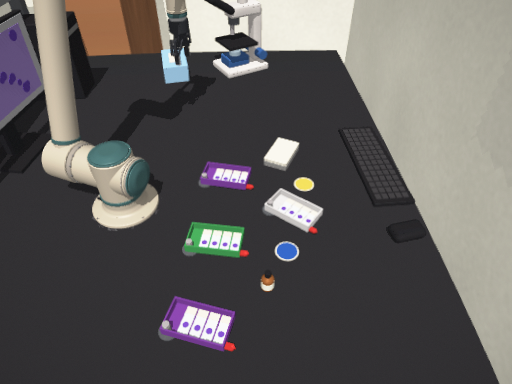

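The top view shows the silver tray with its pin near (272,185) and its pointer tip at (306,143). Blue disc is at (325,172), yellow at (233,144), bottle at (364,191) and box at (182,162). The side view agrees: pin (268,210), tip (314,230), blue (287,251), bottle (267,281).

```bash
cat > h.py <<'E'
import numpy as np,cv2
from scipy.spatial.transform import Rotation as R
def rot(f): 
    q=np.array(f['rotation']); return R.from_quat(q[[1,2,3,0]]).as_matrix()
def ray(f,p):
    u=cv2.undistortPoints(np.array([[p]],float),f['K'],f['distortion'])[0,0]
    d=rot(f)@[u[0],u[1],1]; return np.array(f['eye']),d/np.linalg.norm(d)
def plane(f,p,z):
    e,d=ray(f,p); return e+d*(z-e[2])/d[2]
def tri(f,p,g,q):
    a,d=ray(f,p);b,e=ray(g,q); s=np.linalg.lstsq(np.c_[d,-e],b-a,rcond=None)[0]
    P,Q=a+d*s[0],b+e*s[1]; return (P+Q)/2,np.linalg.norm(P-Q)
def blobs(f,lo,hi,amin=8):
    m=cv2.inRange(cv2.cvtColor(f['image'],cv2.COLOR_RGB2HSV),lo,hi)
    n,l,s,c=cv2.connectedComponentsWithStats(m); return [(c[i],s[i]) for i in range(1,n) if s[i][4]>=amin]
C={'blue':((100,150,90),(115,255,255)),'yellow':((22,150,120),(35,255,255)),'red':((0,200,100),(4,255,255)),'amber':((5,120,60),(18,255,255))}
E
python3 - <<'E'
import pickle; from h import *
F=pickle.load(open('f0.pkl','rb'));np.set_printoptions(precision=3,suppress=True)
for n,f in F.items():
    for k,(a,b) in C.items():
        for c,s in blobs(f,a,b): print(n,k,c,s[4],plane(f,c,0))
T=cv2.resize(F['top']['image'][90:230,150:400],None,fx=3,fy=3,interpolation=2);S=cv2.resize(F['side']['image'][130:300,230:360],None,fx=3.5,fy=3.5,interpolation=2)
cv2.imwrite('pics/topc.png',T[...,::-1]);cv2.imwrite('pics/sidec.png',S[...,::-1])
E
```

```text
top blue [325.159 171.874] 239 [ 0.506 -0.208  0.   ]
top yellow [232.747 143.633] 237 [0.593 0.076 0.   ]
top amber [186.5  39. ] 24 [0.95  0.236 0.   ]
top amber [313.5  39. ] 44 [ 0.951 -0.18   0.   ]
top amber [128.293  40.448] 58 [0.95  0.432 0.   ]
top amber [360.61   40.268] 41 [ 0.951 -0.336  0.   ]
top amber [75. 43.] 15 [ 0.95  0.62 -0.  ]
top amber [91.5 42. ] 16 [0.95  0.561 0.   ]
top amber [398.5  42. ] 10 [ 0.95  -0.464  0.   ]
top amber [419.  43.] 13 [ 0.95  -0.535  0.   ]
top amber [57.5 44. ] 10 [0.95  0.684 0.   ]
top amber [490.5  48. ] 8 [ 0.951 -0.797  0.   ]
top amber [364.935 190.742] 62 [ 0.448 -0.329  0.   ]
side blue [260.358  53.148] 81 [0.497 1.198 0.   ]
side blue [234.131  59.294] 252 [0.347 1.118 0.   ]
side blue [286.419 250.775] 236 [ 0.506 -0.209  0.   ]
side yellow [303.415 183.602] 123 [0.592 0.075 0.   ]
side amber [116.745  25.833] 4423 [-0.47   1.744  0.   ]
side amber [267.16  279.596] 94 [ 0.445 -0.303  0.   ]
```

View pics/topc.png

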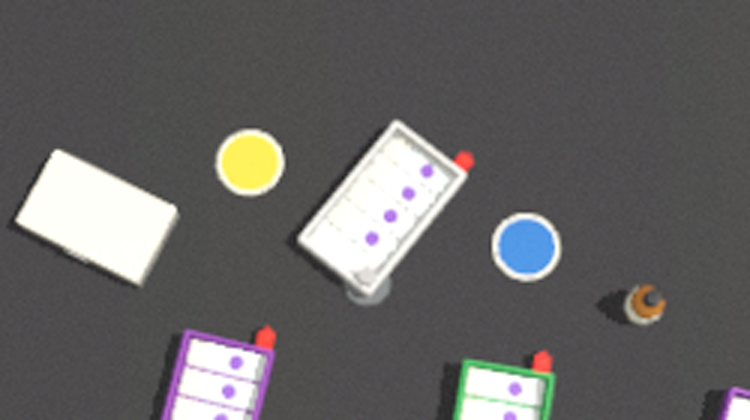

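View pics/sidec.png

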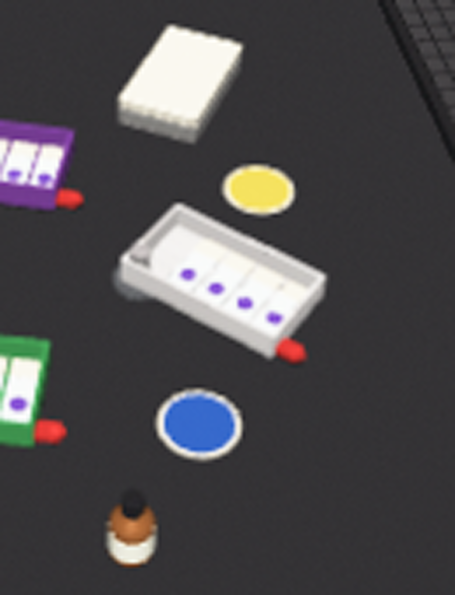

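The crops resolve the tray rim corners. In the top crop they are (396,122), (466,175), (372,293) and (299,238), with the pin top at (366,277). In the side crop they are (325,275), (270,352), (122,262) and (180,206), with the pin at (142,250). The blue disc lies on the pointer's side, clockwise from the tray.

```bash
python3 - <<'E'
import pickle; from h import *
F=pickle.load(open('f0.pkl','rb'));np.set_printoptions(precision=3,suppress=True)
t=lambda p:(150+(p[0]+.5)/3-.5,90+(p[1]+.5)/3-.5); s=lambda p:(230+(p[0]+.5)/3.5-.5,130+(p[1]+.5)/3.5-.5)
D=dict(farY=((396,122),(325,275)),farP=((466,175),(270,352)),pinc=((372,293),(122,262)),nearY=((299,238),(180,206)),pin=((366,277),(142,250)),tip=((464,160),(292,350)),cap=((653,298),(133,503)),box1=((57,151),(242,42)),box2=((177,210),(195,130)),box3=((141,284),(119,103)),bot=((642,310),(132,550)))
P={}
for k,(a,b) in D.items():
    P[k],e=tri(F['top'],t(a),F['side'],s(b)); print(k,P[k],'gap %.4f'%e)
B=np.array([.506,-.208]); 
x=P['farP']-P['pinc'];x2=P['farY']-P['nearY']
th=np.degrees(np.arctan2(x[1]+x2[1],x[0]+x2[0])); 
pin=P['pin'][:2]; b=B-pin; tb=np.degrees(np.arctan2(b[1],b[0]));r=P['tip'][:2]-pin
print('theta',th,'tip ang',np.degrees(np.arctan2(r[1],r[0])),'blue ang',tb,np.linalg.norm(b),'tip r',np.linalg.norm(r))
E
```

```text
farY [ 0.628 -0.073  0.03 ] gap 0.0015
farP [ 0.574 -0.145  0.014] gap 0.0051
pinc [ 0.451 -0.049  0.029] gap 0.0003
nearY [0.508 0.024 0.027] gap 0.0023
pin [ 0.468 -0.043  0.036] gap 0.0031
tip [ 0.592 -0.143  0.013] gap 0.0020
cap [ 0.443 -0.324  0.06 ] gap 0.0006
box1 [0.596 0.27  0.036] gap 0.0032
box2 [0.537 0.148 0.017] gap 0.0017
box3 [0.46  0.181 0.027] gap 0.0013
bot [ 0.443 -0.325 -0.001] gap 0.0030
theta -38.45842091949449 tip ang -38.90041949352053 blue ang -76.89785107026779 0.16925032849112095 tip r 0.15969905487361544
```

```bash
G='{"dx":0.48,"dy":-0.57,"dz":0}'; python3 -m pendant '[{"dx":0.48,"dy":-0.57},{"dx":0.48,"dy":-0.57},{"dx":0.48,"dy":-0.57},{"dx":0.48,"dy":-0.57},{"dx":0.48,"dy":-0.57},{"dx":0.48,"dy":-0.57},{"dx":0.48,"dy":-0.57},{"dx":0.48,"dy":-0.57}]' -1
```

```text
schema error: expected keys dx, dy, dz, turn
```

```bash
python3 -m pendant '[{"dx":0.48,"dy":-0.57,"dz":0,"turn":0},{"dx":0.48,"dy":-0.57,"dz":0,"turn":0},{"dx":0.48,"dy":-0.57,"dz":0,"turn":0},{"dx":0.48,"dy":-0.57,"dz":0,"turn":0},{"dx":0.48,"dy":-0.57,"dz":0,"turn":0},{"dx":0.48,"dy":-0.57,"dz":0,"turn":0},{"dx":0.48,"dy":-0.57,"dz":0,"turn":0},{"dx":0.48,"dy":-0.57,"dz":0,"turn":0}]' -1
```

```text
time: 0.9
eef_pos: [0.3992, 0.2649, 0.2311]
tcp_rot: [0.0, 0.14, 0.99, -0.001]
contact_force: [-0.1, 0.8, 0.6]
grip_width: 0.002
gripper_force: 0.0
```

```bash
python3 -m pendant '[{"dx":0.48,"dy":-0.57,"dz":0,"turn":0},{"dx":0.48,"dy":-0.57,"dz":0,"turn":0},{"dx":0.48,"dy":-0.57,"dz":0,"turn":0},{"dx":0.48,"dy":-0.57,"dz":0,"turn":0},{"dx":0.48,"dy":-0.57,"dz":0,"turn":0},{"dx":0.48,"dy":-0.57,"dz":0,"turn":0},{"dx":0.48,"dy":-0.57,"dz":0,"turn":0},{"dx":0.48,"dy":-0.57,"dz":0,"turn":0}]' -1
```

```text
time: 1.7
eef_pos: [0.6395, -0.0209, 0.2302]
tcp_rot: [0.0, 0.139, 0.99, -0.001]
contact_force: [0.8, 1.0, -0.5]
grip_width: -0.004
gripper_force: 0.0
```

```bash
python3 -m pendant '[{"dx":0,"dy":0,"dz":-0.1,"turn":0},{"dx":0,"dy":0,"dz":-0.2,"turn":0},{"dx":0,"dy":0,"dz":-0.28,"turn":0},{"dx":0,"dy":0,"dz":-0.32,"turn":0},{"dx":0,"dy":0,"dz":-0.32,"turn":0}]'
python3 - <<'E'
from plant import cams
import cv2,numpy as np
a=cams.grab_frame('top')['image'][90:230,200:370];b=cams.grab_frame('side')['image'][130:270,220:360]
cv2.imwrite('pics/c1.png',cv2.resize(np.hstack([a,b]),None,fx=2.5,fy=2.5)[...,::-1])
E
```

```text
time: 2.2
eef_pos: [0.6339, -0.0165, 0.067]
tcp_rot: [-0.005, 0.138, 0.99, 0.0]
contact_force: [-0.5, 0.3, 0.0]
grip_width: 0.002
gripper_force: 0.0
```

View pics/c1.png

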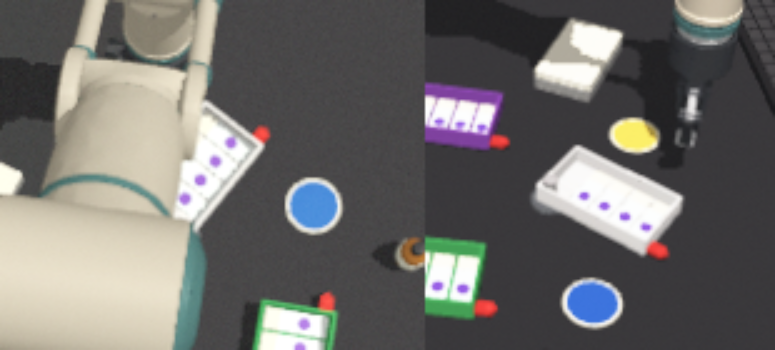

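The fingertips (right panel, about (686,142)) stand clear behind the tray's far long side. I descend and then push along the arc.

```bash
python3 -m pendant '[{"dx":0,"dy":0,"dz":-0.04,"turn":0},{"dx":0,"dy":0,"dz":-0.08,"turn":0},{"dx":0,"dy":0,"dz":-0.11,"turn":0},{"dx":0,"dy":0,"dz":-0.11,"turn":0}]'
python3 - <<'E'
import numpy as np
p=np.array([.468,-.043])
for t in (-38.5,-45,-52,-59,-66,-72,-77):
    a=np.radians(t);print(t,(p+.12*np.array([np.cos(a),np.sin(a)])+.093*np.array([-np.sin(a),np.cos(a)])).round(3))
E
```

```text
time: 2.7
eef_pos: [0.6371, -0.0168, 0.0165]
tcp_rot: [-0.0, 0.138, 0.99, 0.0]
contact_force: [-0.8, -0.1, -0.4]
grip_width: 0.002
gripper_force: 0.0
-38.5 [ 0.62  -0.045]
-45 [ 0.619 -0.062]
-52 [ 0.615 -0.08 ]
-59 [ 0.61  -0.098]
-66 [ 0.602 -0.115]
-72 [ 0.594 -0.128]
-77 [ 0.586 -0.139]
```

```bash
python3 -m pendant '[{"dx":-0.018,"dy":-0.025,"dz":0,"turn":0},{"dx":-0.036,"dy":-0.05,"dz":0,"turn":0},{"dx":-0.037,"dy":-0.067,"dz":0,"turn":0},{"dx":-0.038,"dy":-0.084,"dz":0,"turn":0},{"dx":-0.042,"dy":-0.102,"dz":0,"turn":0},{"dx":-0.046,"dy":-0.12,"dz":0,"turn":0},{"dx":-0.051,"dy":-0.138,"dz":0,"turn":0},{"dx":-0.056,"dy":-0.156,"dz":0,"turn":0}]'
python3 - <<'E'
from plant import cams
import cv2,numpy as np
a=cams.grab_frame('top')['image'][90:230,230:400];b=cams.grab_frame('side')['image'][150:290,220:360]
cv2.imwrite('pics/c2.png',cv2.resize(np.hstack([a,b]),None,fx=2.5,fy=2.5)[...,::-1])
E
```

```text
time: 3.5
eef_pos: [0.609, -0.0956, 0.0162]
tcp_rot: [-0.0, 0.138, 0.99, 0.0]
contact_force: [0.7, 1.5, 0.8]
grip_width: -0.0
gripper_force: 0.7
```

View pics/c2.png

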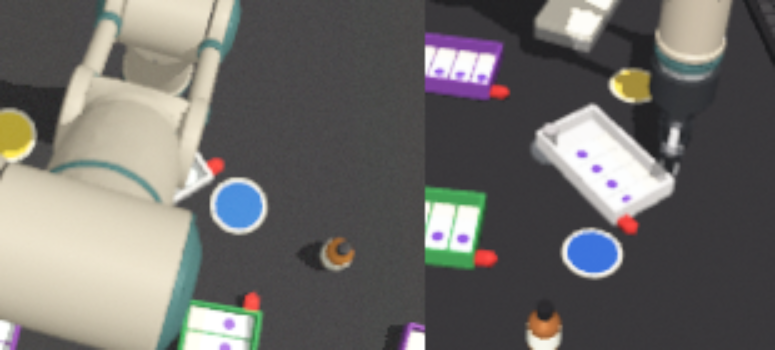

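The tray is turning: the pointer (right panel, (627,225)) is nearing the blue disc (592,252). I measure the angle.

```bash
cat > m.py <<'E'
from h import *; from plant import cams,ctrl
pin=np.array([.468,-.043]);B=np.array([.506,-.208])
for n in('side','top'):
    f=cams.grab_frame(n)
    for c,s in blobs(f,(0,170,90),(6,255,255),6)+blobs(f,(174,170,90),(180,255,255),6):
        p=plane(f,c,.014)[:2]; d=p-pin
        if .12<np.hypot(*d)<.19: 
            u=d/np.hypot(*d); b=B-pin
            print(n,c.round(1),p.round(3),'ang',np.degrees(np.arctan2(d[1],d[0])).round(1),'y_off',(u[0]*b[1]-u[1]*b[0]).round(4))
print(ctrl.sense()['eef_pos'],ctrl.sense()['time'])
E
python3 m.py
```

```text
side [300.9 239.5] [ 0.55  -0.181] ang -59.3 y_off -0.0515
top [316.  156.3] [ 0.551 -0.179] ang -58.6 y_off -0.0537
[ 0.60879429 -0.09541569  0.01611632] 3.7
```

```bash
python3 -m pendant '[{"dx":-0.008,"dy":-0.017,"dz":0,"turn":0},{"dx":-0.016,"dy":-0.034,"dz":0,"turn":0},{"dx":-0.024,"dy":-0.048,"dz":0,"turn":0},{"dx":-0.032,"dy":-0.06,"dz":0,"turn":0},{"dx":-0.04,"dy":-0.072,"dz":0,"turn":0},{"dx":-0.048,"dy":-0.082,"dz":0,"turn":0},{"dx":-0.048,"dy":-0.082,"dz":0,"turn":0}]'; python3 m.py
```

```text
time: 4.4
eef_pos: [0.5844, -0.1369, 0.0164]
tcp_rot: [-0.0, 0.138, 0.99, -0.0]
contact_force: [0.7, 0.1, -0.4]
grip_width: 0.002
gripper_force: 0.0
side [286.1 244.9] [ 0.505 -0.199] ang -76.7 y_off -0.0011
top [322.3 170.9] [ 0.506 -0.197] ang -76.3 y_off -0.0023
[ 0.58478342 -0.13627124  0.01635142] 4.5
```

On target. I back off and lift away.

```bash
python3 -m pendant '[{"dx":0.03,"dy":0.02,"dz":0,"turn":0},{"dx":0.09,"dy":0.05,"dz":0,"turn":0},{"dx":0.12,"dy":0.1,"dz":0.05,"turn":0},{"dx":0.12,"dy":0.1,"dz":0.15,"turn":0},{"dx":0.12,"dy":0.15,"dz":0.25,"turn":0},{"dx":0.12,"dy":0.2,"dz":0.35,"turn":0},{"dx":0.12,"dy":0.2,"dz":0.4,"turn":0},{"dx":0.12,"dy":0.2,"dz":0.4,"turn":0}]'; python3 m.py; python3 - <<'E'
from plant import cams
import cv2,numpy as np
b=cams.grab_frame('side')['image'][120:300,200:400]
cv2.imwrite('pics/c3.png',cv2.resize(b,None,fx=3,fy=3)[...,::-1])
E
```

```text
time: 5.3
eef_pos: [0.6493, -0.0339, 0.2233]
tcp_rot: [0.007, 0.137, 0.991, 0.0]
contact_force: [0.2, 0.1, -0.2]
grip_width: 0.002
gripper_force: 0.0
side [286.1 244.9] [ 0.505 -0.199] ang -76.7 y_off -0.0011
top [322.2 170.8] [ 0.506 -0.197] ang -76.1 y_off -0.0027
[ 0.64615593 -0.03479779  0.21738108] 5.4
```

View pics/c3.png

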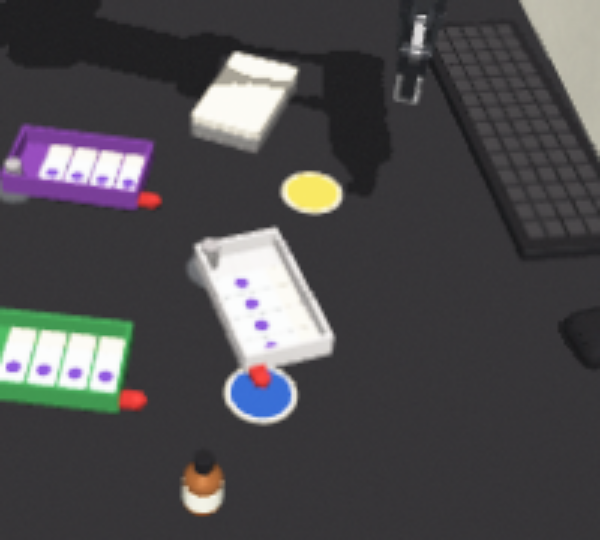

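The pointer (258,376) rests over the blue disc (260,393). The bottle and box are untouched, and the arm is clear.

```bash
python3 -c "
from plant import hand_in
print(hand_in())"
```

```text
the job is handed in; nothing more can be done
None
```

I handed the job in at about 5.5 s: the tray's pointer line passes within about 3 mm of the blue disc's centre by my camera measurement, the bottle and slide box look unmoved in the last picture, and the arm is clear (`hand_in()` gave no verdict).

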